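Hang the last champagne flute in the stemware rack

TASK

Hang the champagne flute that stands upside down on the slate mat in the glass rack, by its foot, in the row where a flute hangs already. Bring it in from the open front over the upturned lips, let its foot down onto the ledges behind them, then gently slide the row back until the other flute's foot is against the end of the channel and the two feet touch. Leave both hanging straight and still by their feet, and do not disturb the wine glass or the mills.

Things in the scene. Friction and masses are not known exactly. Their poses are not given: they have to be found in the camera images.
- loose_flute: clear champagne flute to hang, standing upside down on the slate, 225 mm tall, 130 g. Origin: centre of its foot's flat outer face (now its top); own z runs from foot to mouth, so it points down. Along z: foot disc, diameter 62, 0 to 4 mm; stem, diameter 10, 4 to 95; bowl, diameter 52, 95 to 225. Take it by the bowl, at a slant from the robot's side: the wider foot is above it
- hung_flute: an equal flute that already hangs by its foot in one of the rack's two rows, part-way in (which row varies). Same origin and axes as loose_flute
- hung_wine_glass: clear wine glass, 210 mm tall, foot diameter 68, bowl diameter 74, that hangs by its foot in the other row. Origin: centre of its foot's outer (now upper) face. Not to be disturbed
- rack: fixed table-top glass rack, open at its front (its -x, to the robot). Origin on the table; x into the rack, y left, z up. Wooden board x -45 to 145, y +-140, z 286 to 304 mm; under it two steel channels along x at y = +75 and -75. Base plate x -25 to 145, 12 mm high; posts at x = 125, y = +-100. A hanging foot has its origin at z = 260 mm
- row_left (a point): front end of the left row (rack x = -100, y = 75, z = 256 mm): middle of the 18 mm wide stem slot between two ledges, at the ledges' top. Ledges run from here 205 mm along the rack's x to the end plate. Upturned lip at the front of each ledge: 6 mm high, x = -101 to -95 mm. Channel 76 mm wide between its side walls, 30 mm from ledge to board
- row_right (a point): the same for the right row (rack x = -100, y = -75, z = 256 mm)
- slate_mat: black slate mat, 200 x 250 x 6 mm, fixed; origin in the centre of its underside
- pepper_mill: dark wooden mill, diameter 57, 174 mm tall, origin under its foot; a bystander
- salt_mill: light wooden mill, diameter 57, 162 mm tall, origin under its foot; a bystander

How it is judged:
By the outcome, as a careful person would: the job done as asked, in the order asked, and still so for the second after the job is handed in, with the robot touching nothing.
It also fails if it takes over 61 s, if anything falls off the work surface, if the arm or the gripper's body presses on something with over 40 N, if the wrist force passes 120 N, or if a joint passes its speed limit or range.

ROBOT

A 6-joint arm with a two-finger parallel gripper is mounted at the origin on a cart in front of the work surface, level with it; the furniture and walls round the work are solid. World frame = base frame: x ahead of the robot, y to its left, z up, the work surface at z = 0. Lengths are in mm, angles in rad, forces in N, time in s.
With the tool pointing down it reaches from about 350 to 725 mm from the base axis. Payload 4.3 kg.
Tool frame: the origin (TCP) lies midway between the tips of the shut fingers; the grasp point (between the pads) lies 19 mm behind it; z points along the fingers, y is the direction in which the jaws open and shut (so a half turn about z gives the same grasp; the last joint's range is limited). The gripper opens to 85 mm and grips with 20 to 120 N. Pads are 22 mm wide; open, the fingers measure 114 mm over their backs; the gripper's body (76 mm by 85 mm) begins 54 mm behind the grasp point. The pads swing forward as they close: fully open they stand 13 mm farther back than shut.
Start: joints at [1.036, 0.377, 0.081, 1.274, 0, 1.46], TCP at [236.991, 523.93, 231.329] pointing down, gripper open.
Joint ranges: [-2.72, 2.72], [-0.84, 1.66], [-1.02, 1.22], [-1.77, 2.12], [-1.37, 1.28], [-3.14, 3.14]. Speed limits (rad/s): [2.57, 2.57, 3.14, 3.14, 3.14, 3.14].

INTERFACE

Orientations are given as a rotation vector (axis times angle).
In Python, from bench import r, snapshot gives the robot as it stands.
- The arm moves only by the tool arm_command, never from a script. Its argument "motion" is a list of rows, each an object of numbers: "fingers": the finger opening in mm, from 0 to 85.4; "x", "y", "z": the shift along the tool's x, y, z in mm; "rx", "ry", "rz": the turn, a rotation vector about the tool's x, y, z in degrees. In form: [{"fingers": .., "x": .., "y": .., "z": .., "rx": .., "ry": .., "rz": ..}, ...]. A call has 1 to 8 rows; each row is the pose to reach, as a shift and turn from the pose commanded when the call began, along the tool's axes at that moment; what a row does not reach only later rows make up. A row lasts 1/8 s, in which the tool goes at most 62.5 mm and 10.7 degrees, less where a joint would pass 70% of its speed; a pose out of reach is approached as far as the arm can. A call with a gripper value outside its range is refused whole. The fingers move at their own pace and stop on an object; the grip force is fixed at half the most. Time passes only in rows, so rows that repeat a pose let the fingers close. It gives the time, the measured TCP pose, the force and the opening at its end, in the units of the state.
- r.observe(): the state, without advancing time (a new reading comes with each control period).
- snapshot(name): name is "side" or "top" or "wrist"; returns a dict with "image" (480x640x3 uint8, red, green, blue), "mtx" (3x3 intrinsics, pixels), "R" (3x3) and "t" (3): a world point X has camera coordinates R X + t. Camera axes: x right, y down, z forward; pixel columns grow to the right and rows downward; lengths in mm; the calibration is good to about 2 mm. A picture is of the moment at which its call begins. There is no depth.
- r.finish_job(): hands the job in, once; it reports no verdict.
The state is a dict: "clock": time; "joints": joint angles; "qvel": joint speeds; "effort": joint torques, N m; "tool_pos": TCP position; "ee_rot": TCP orientation; "ft_force": force on the tool from outside, world axes, zero at the start; "torque": the same for the moment, N m; "grip_width": opening from 0.0 (shut) to 1.0 (fully open).
Only numpy, scipy, OpenCV 4.12 (cv2) and the standard library are available. Lean on these libraries where they do the work, as an engineer would, in place of code of your own. Each camera call takes 0.05 s, during which the arm holds its last target. There are 200 camera calls.

## Working session

There is one attempt and no reset: what is moved stays moved. The work goes in short steps, Python scripts to look and compute and a tool call to move; the robot and the scene stay as the last step left them, time stands still between calls to the robot, and variables do not carry over. Pictures are saved under pics/ and viewed, about 8 in all and at most 12, crops included, and the job is handed in when it is done.

Besides the shell and the picture viewer there is one more tool, called after "Call:" as a command line: name --argument value ..., lists and objects as JSON in quotes. arm_command: Moves the arm, as the interface text tells. Its arguments: {"type":"object","properties":{"motion":{"type":"array"}},"required":["motion"]}

```bash
mkdir -p pics; cat > h.py <<'E'
import numpy as np,cv2
from bench import r,snapshot
def save(n,f):
    s=snapshot(n); cv2.imwrite('pics/'+f+'.png',s['image'][:,:,::-1]); np.savez('pics/'+f+'.npz',**{k:np.array(s[k]) for k in('image','mtx','R','t')}); return s
def load(f): return dict(np.load('pics/'+f+'.npz'))
def ray(s,u,v):
    d=s['R'].T@np.linalg.inv(s['mtx'])@np.array([u,v,1.]); return -s['R'].T@s['t'],d/np.linalg.norm(d)
def onz(s,u,v,z):
    c,d=ray(s,u,v); return c+d*(z-c[2])/d[2]
def proj(s,X):
    p=s['mtx']@(s['R']@np.array(X,float)+s['t']); return p[:2]/p[2]
def tri(s1,p1,s2,p2):
    A=np.zeros((3,3));b=np.zeros(3)
    for s,p in((s1,p1),(s2,p2)):
        c,d=ray(s,*p);M=np.eye(3)-np.outer(d,d);A+=M;b+=M@c
    return np.linalg.solve(A,b)
E
python3 - <<'E'
from h import *
np.set_printoptions(precision=1,suppress=True)
print(r.observe())
for n in('side','top'):
    s=save(n,n+'1'); print(n,-s['R'].T@s['t'],s['R'][2],s['mtx'][0,0])
E
```

```text
{'clock': 0.0, 'joints': array([1. , 0.4, 0.1, 1.3, 0. , 1.5]), 'qvel': array([ 0., -0.,  0.,  0., -0.,  0.]), 'effort': array([ -0. , -46.4,  27. ,   0. ,  -0. ,   0. ]), 'tool_pos': array([236.7, 523.3, 230.4]), 'ee_rot': array([-0.7, -3.1,  0. ]), 'ft_force': array([-0.6, -1.3,  0.7]), 'torque': array([ 0.,  0., -0.]), 'grip_width': 0.9968020240937814}
side [ 614.7 1108.   604.1] [-0.  -0.9 -0.4] 514.8348362400706
top [ 288.5  141.9 1445.9] [ 0.2 -0.  -1. ] 582.6150786479897
```

View pics/side1.png

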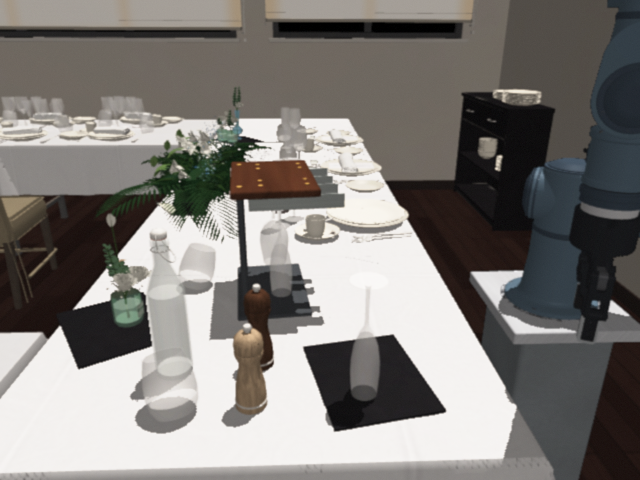

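View pics/top1.png

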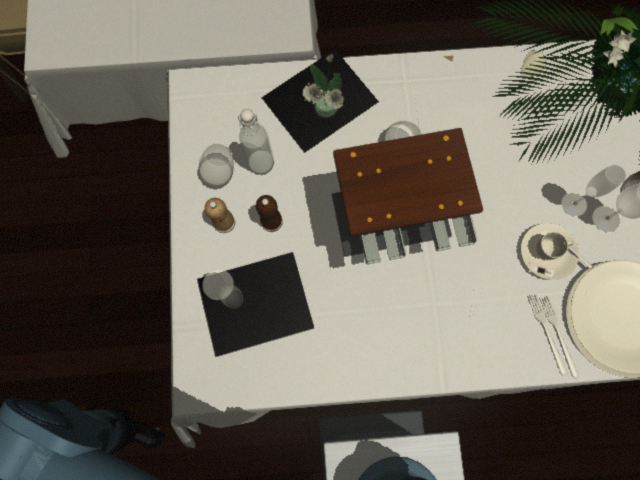

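Side view: the flute stands on the slate, with its foot near (368,282) and its mouth near (365,395). The rack board is at (275,178), with a glass behind the post near (278,260). Top view: board at (408,180) with its channels opening downward (towards the robot), and the flute foot near (218,285).

```bash
python3 - <<'E'
from h import *
np.set_printoptions(precision=1,suppress=True)
t=load('top1'); s=load('side1')
hsv=cv2.cvtColor(t['image'],cv2.COLOR_RGB2HSV)
m=((hsv[...,0]<12)&(hsv[...,1]>120)&(hsv[...,2]>50)).astype(np.uint8)*255
m[:, :325]=0; m[:120]=0;m[245:]=0;m[:,490:]=0
m=cv2.morphologyEx(m,cv2.MORPH_CLOSE,np.ones((7,7)));m=cv2.morphologyEx(m,cv2.MORPH_OPEN,np.ones((5,5)))
c=max(cv2.findContours(m,0,2)[0],key=cv2.contourArea)
P=np.array([onz(t,*p[0],304)[:2] for p in c],np.float32)
b=cv2.minAreaRect(P);print('board',b,cv2.boxPoints(b))
# slate
g=t['image'].max(2); k=(g<45).astype(np.uint8)*255;k[:245]=0;k[365:]=0;k[:,:190]=0;k[:,320:]=0
k=cv2.morphologyEx(k,cv2.MORPH_OPEN,np.ones((3,3)))
c=cv2.convexHull(max(cv2.findContours(k,0,2)[0],key=cv2.contourArea))
b=cv2.minAreaRect(np.array([onz(t,*p[0],6)[:2] for p in c],np.float32));print('slate',b)
for nm,p,z in(('foot',(218,285),231),('pep',(266,201),174),('salt',(213,204),162)):print(nm,onz(t,*p,z))
print('foot side',onz(s,368,282,231))
a=cv2.resize(s['image'][140:330,200:390],(760,760//1),interpolation=cv2.INTER_CUBIC)[:600]
b1=cv2.resize(t['image'][250:340,180:300],None,fx=5,fy=5,interpolation=cv2.INTER_CUBIC)
o=np.zeros((600,800,3),np.uint8)
q=cv2.resize(s['image'][150:330,210:350],(440,566),interpolation=cv2.INTER_CUBIC);o[:566,:440]=q
q=cv2.resize(t['image'][260:320,185:255],(350,300),interpolation=cv2.INTER_CUBIC);o[:300,445:795]=q
q=cv2.resize(s['image'][265:410,330:400],(144,299),interpolation=cv2.INTER_CUBIC);o[301:,445:589]=q
q=cv2.resize(t['image'][190:270,340:480],(210,120));o[301:421,590:]=q
cv2.imwrite('pics/c1.png',o[:,:,::-1])
E
```

```text
board ((680.2642822265625, -54.09858703613281), (187.04319763183594, 275.5334167480469), 6.088587760925293) [[ 572.7   73. ]
 [ 601.9 -201. ]
 [ 787.9 -181.2]
 [ 758.6   92.8]]
slate ((493.38031005859375, 306.85333251953125), (194.88186645507812, 245.21774291992188), 11.645031929016113)
foot [504.9 355.8 231. ]
pep [700.3 250.1 174. ]
salt [706.6 373.2 162. ]
foot side [505.9 360.8 231. ]
```

View pics/c1.png

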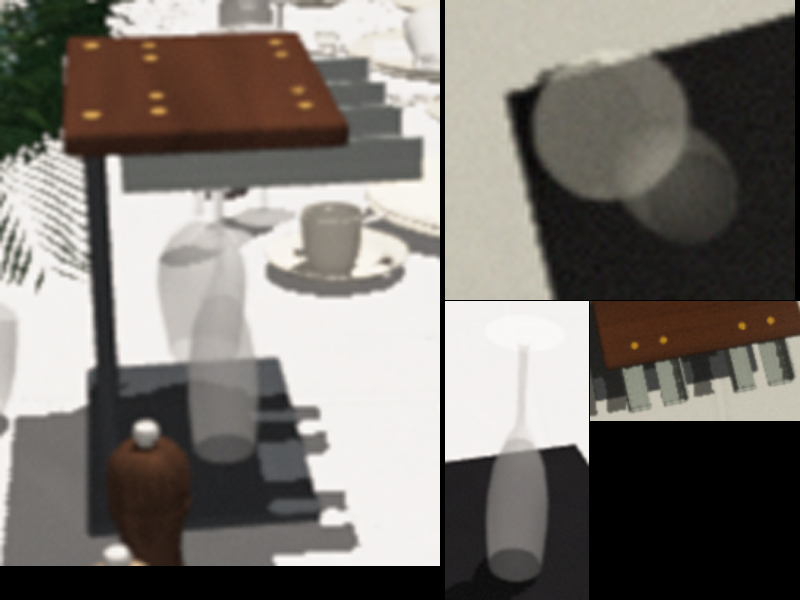

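Crop: the hung flute's mouth is at about (225,447) in the crop, and the wine glass is behind it. Next I work out which row the flute is in, plus the flute positions.

```bash
python3 - <<'E'
from h import *
np.set_printoptions(precision=1,suppress=True)
t=load('top1'); s=load('side1')
a=np.deg2rad(6.09);R=np.array([[np.cos(a),-np.sin(a)],[np.sin(a),np.cos(a)]]);o=np.array([680.3,-54.1])-R@[50,0]
print('o',o,'L',o+R@[-100,75],'Rr',o+R@[-100,-75])
p=(210+225*140/440,150+447*180/566)
X=onz(s,*p,35);print('hung mouth',X,'rack',R.T@(X[:2]-o))
pw=(210+200*140/440,150+345*180/566);X=onz(s,*pw,50);print('wine mouth rack',R.T@(X[:2]-o))
for z in(231,):
  print(onz(t,218.4,284.4,z),onz(s,368.9,280.5,z),tri(t,(218.4,284.4),s,(368.9,280.5)))
# mouth
pm=(330+(515-445)/2.057,265+(565-301)/2.062);print('mouth',onz(s,*pm,6), onz(t,185+690/5-445/5,260+ (195)/5,6))
# board corners check in side
for c in((-45,140,304),(-45,-140,304),(145,140,304),(-100,75-9,256),(-100,75+38,256)):
  w=np.r_[o+R@c[:2],c[2]];print(c,w,proj(s,w),proj(t,w))
E
```

```text
o [630.6 -59.4] L [523.2   4.6] Rr [ 539.1 -144.6]
hung mouth [661.1  15.   35. ] rack [38.2 70.8]
wine mouth rack [ 46.6 -88.1]
[506.1 354.9 231. ] [503.8 355.4 231. ] [504.9 355.1 231.1]
mouth [504.  355.6   6. ] [506.7 357.    6. ]
(-45, 140, 304) [571.  75. 304.] [320.9 189.7] [349.3 236. ]
(-45, -140, 304) [ 600.7 -203.4  304. ] [304.9 159.5] [483.8 211.5]
(145, 140, 304) [759.9  95.2 304. ] [228.2 193.3] [331.9 149.7]
(-100, 66, 256) [524.1  -4.4 256. ] [340.  200.1] [388.4 260.4]
(-100, 113, 256) [519.2  42.3 256. ] [343.9 206.5] [366.3 264.5]
```

```bash
cat >> h.py <<'E'
from scipy.spatial.transform import Rotation as Ro
np.set_printoptions(precision=3,suppress=True)
def pose(th,ph,sgn=1):
    th,ph=np.deg2rad([th,ph]);z=np.array([np.cos(th)*np.cos(ph),np.cos(th)*np.sin(ph),-np.sin(th)])
    y=sgn*np.array([-np.sin(ph),np.cos(ph),0]);return np.c_[np.cross(y,z),y,z]
def go(G,th,ph,back=22,sgn=1):
    "shift/turn so that the point `back` behind TCP is at G"
    o=r.observe();R0=Ro.from_rotvec(o['ee_rot']).as_matrix();R1=pose(th,ph,sgn)
    T=np.array(G,float)+back*R1[:,2]
    print('shift',R0.T@(T-o['tool_pos']),'turn',np.rad2deg(Ro.from_matrix(R0.T@R1).as_rotvec()))
def st(back=22):
    o=r.observe();R0=Ro.from_rotvec(o['ee_rot']).as_matrix();z=R0[:,2]
    print('t',o['clock'],'q',o['joints'],'tcp',o['tool_pos'],'G',o['tool_pos']-back*z,'th',np.rad2deg(np.arcsin(-z[2])),'ph',np.rad2deg(np.arctan2(z[1],z[0])),'F',o['ft_force'],'w',o['grip_width'],'yaxis',R0[:,1])
E
python3 - <<'E'
from h import *
st()
R1=pose(30,35)
for s in(1,-1): go(np.array([505,355,75])-140*R1[:,2],30,35,22,s)
E
```

```text
t 0.1 q [ 1.036  0.378  0.08   1.274 -0.     1.46 ] tcp [236.683 523.397 230.469] G [236.703 523.432 252.469] th 89.89674041601344 ph -119.7076698231015 F [-0.252  0.387  0.55 ] w 0.9997428142471352 yaxis [ 0.412  0.911 -0.002]
shift [-261.773 -130.583   96.659] turn [-31.043 -54.408 -53.583]
shift [-261.773 -130.583   96.659] turn [-62.219  35.5   107.619]
```

Call:
arm_command --motion '[{"fingers": 85, "rz": -10}]'

```text
$.motion[0]: bad value
```

```bash
python3 - <<'E'
from h import *
st()
E
```

```text
t 0.1 q [ 1.036  0.378  0.08   1.274 -0.     1.46 ] tcp [236.683 523.397 230.469] G [236.703 523.432 252.469] th 89.89674041601344 ph -119.7076698231015 F [-0.252  0.387  0.55 ] w 0.9997428142471352 yaxis [ 0.412  0.911 -0.002]
```

Call:
arm_command --motion '[{"fingers": 85, "x": -33, "y": -16, "z": 0, "rx": -4, "ry": -7, "rz": -7}, {"fingers": 85, "x": -66, "y": -33, "z": 10, "rx": -8, "ry": -14, "rz": -14}, {"fingers": 85, "x": -99, "y": -49, "z": 25, "rx": -12, "ry": -21, "rz": -21}, {"fingers": 85, "x": -132, "y": -65, "z": 40, "rx": -16, "ry": -28, "rz": -27}, {"fingers": 85, "x": -165, "y": -82, "z": 55, "rx": -20, "ry": -35, "rz": -34}, {"fingers": 85, "x": -198, "y": -98, "z": 70, "rx": -24, "ry": -42, "rz": -41}, {"fingers": 85, "x": -231, "y": -115, "z": 85, "rx": -27.5, "ry": -48, "rz": -47.5}, {"fingers": 85, "x": -262, "y": -131, "z": 97, "rx": -31, "ry": -54.4, "rz": -53.6}]'

```text
clock: 1.1
tool_pos: [473.7, 354.8, 214.3]
ee_rot: [-0.632, 2.182, 0.318]
ft_force: [0.9, 0.1, 0.3]
grip_width: 0.993
```

```bash
python3 - <<'E'
from h import *
st()
save('wrist','w1');save('side','side2')
E
```

```text
t 1.1 q [ 0.505 -0.112 -1.018 -0.224  0.059 -0.031] tcp [473.714 354.773 214.328] G [459.427 345.406 228.189] th 39.053159656109635 ph 33.24977762027324 F [0.903 0.058 0.328] w 0.9930528899584751 yaxis [-0.54   0.842  0.013]
```

View pics/w1.png

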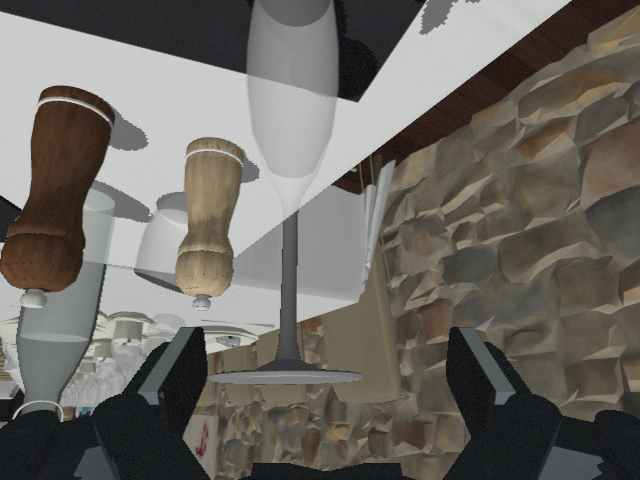

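View pics/side2.png

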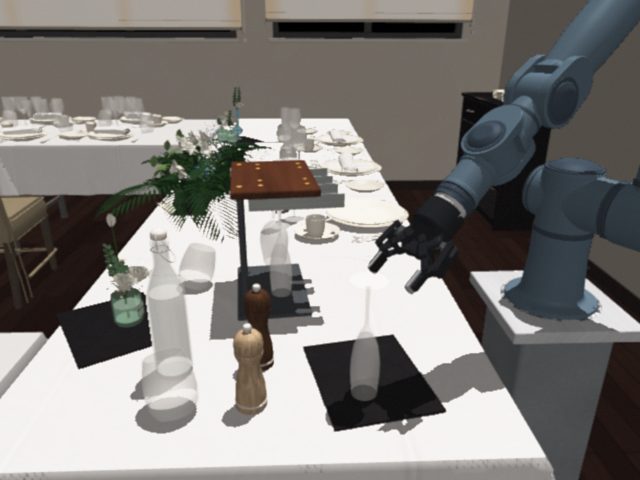

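The wrist view shows the flute in the middle and upside down, with its foot at (285,375). The side view shows the gripper behind the foot, touching nothing. Joint 3 is at its limit, so I back off downward and fit the arm geometry.

Call:
arm_command --motion '[{"fingers": 85, "x": 30, "y": 0, "z": -10, "rx": 0, "ry": 0, "rz": 0}, {"fingers": 85, "x": 60, "y": 0, "z": -10, "rx": 0, "ry": 0, "rz": 0}, {"fingers": 85, "x": 90, "y": 0, "z": -10, "rx": 0, "ry": 0, "rz": 0}]'

```text
clock: 1.58
tool_pos: [448.9, 348.7, 191.4]
ee_rot: [-0.646, 2.252, 0.295]
ft_force: [0.1, 0.4, -0.1]
grip_width: 0.998
```

```bash
python3 - <<'E'
from h import *
st()
from scipy.optimize import least_squares
o=r.observe()
D=[([1.036,.378,.08,1.274,0,1.46],[236.683,523.397,230.469]),([.505,-.112,-1.018,-.224,.059,-.031],[473.714,354.773,214.328]),(o['joints'],o['tool_pos'])]
def fk(q,p):
    L1,L2,W,T,H,c,off=p
    a=q[1]-q[2];b=a+q[3]
    x=c+L1*np.sin(q[1])+L2*np.cos(a)+W*np.cos(b)*1+T*np.cos(b)*np.cos(q[4]); z=H+L1*np.cos(q[1])-L2*np.sin(a)-W*np.sin(b)-T*np.sin(b)*np.cos(q[4]); y=off+T*np.sin(q[4])
    C,S=np.cos(q[0]),np.sin(q[0]);return np.array([C*x-S*y,S*x+C*y,z])
p0=[400,350,50,200,250,0,63]
f=least_squares(lambda p:np.r_[np.concatenate([fk(q,p)-np.array(t) for q,t in D]),.01*(p-np.array(p0))],p0)
print(f.x,[fk(q,f.x)-t for q,t in D])
E
```

```text
t 1.575 q [ 0.531 -0.118 -1.02  -0.148  0.032 -0.013] tcp [448.88  348.655 191.387] G [435.41  339.932 206.435] th 43.15930942052774 ph 32.927222053135814 F [ 0.136  0.434 -0.099] w 0.9975519604572897 yaxis [-0.534  0.845  0.012]
[392.354 416.388 136.714 306.957 431.673  28.677  63.247] [array([-0.09 ,  0.095, -0.066]), array([-0.475, -0.21 ,  0.196]), array([ 0.499,  0.095, -0.148])]
```

```bash
python3 - <<'E'
from h import *
go([420,310,200],60,33)
E
```

```text
shift [ 30.771 -17.232 -17.845] turn [ 0.09  16.841 -0.975]
```

Call:
arm_command --motion '[{"fingers": 85, "x": 15, "y": -9, "z": -9, "rx": 0, "ry": 8.5, "rz": 0}, {"fingers": 85, "x": 31, "y": -17, "z": -18, "rx": 0, "ry": 17, "rz": -1}, {"fingers": 85, "x": 31, "y": -17, "z": -18, "rx": 0, "ry": 17, "rz": -1}]'

```text
clock: 1.95
tool_pos: [431.6, 317.0, 183.1]
ee_rot: [-0.748, 2.523, 0.202]
ft_force: [1.1, 0.4, 0.5]
grip_width: 0.994
```

```bash
cat >> h.py <<'E'
from scipy.optimize import least_squares
def fk(q,p):
    L1,L2,W,T,H,c,off=p
    a=q[1]-q[2];b=a+q[3]
    x=c+L1*np.sin(q[1])+L2*np.cos(a)+W*np.cos(b)+T*np.cos(b)*np.cos(q[4]); z=H+L1*np.cos(q[1])-L2*np.sin(a)-W*np.sin(b)-T*np.sin(b)*np.cos(q[4]); y=off+T*np.sin(q[4])
    C,S=np.cos(q[0]),np.sin(q[0]);return np.array([C*x-S*y,S*x+C*y,z])
def fit():
    import json,os
    D=json.load(open('D.json')) if os.path.exists('D.json') else [([1.036,.378,.08,1.274,0,1.46],[236.683,523.397,230.469]),([.505,-.112,-1.018,-.224,.059,-.031],[473.714,354.773,214.328]),([.531,-.118,-1.02,-.148,.032,-.013],[448.88,348.655,191.387])]
    o=r.observe();D.append((list(o['joints']),list(o['tool_pos'])));json.dump(D,open('D.json','w'))
    p0=np.array([400,350,50,200,250,0,63.])
    f=least_squares(lambda p:np.r_[np.concatenate([fk(q,p)-np.array(t) for q,t in D]),.01*(p-p0)],p0)
    print('fit',f.x,np.abs(f.fun[:3*len(D)]).max());return f.x
LO=np.array([-2.72,-.84,-1.02,-1.77,-1.37,-3.14]);HI=np.array([2.72,1.66,1.22,2.12,1.28,3.14])
def ik(p,G,th,back=22,q5=0,lim=True):
    "plane IK with j5=0"
    th=np.deg2rad(th)
    rr=np.hypot(G[0],G[1]);x=np.sqrt(rr**2-p[6]**2)+back*np.cos(th)-p[5]-(p[2]+p[3])*np.cos(th);z=G[2]-back*np.sin(th)-p[4]+(p[2]+p[3])*np.sin(th)
    f=least_squares(lambda q:[p[0]*np.sin(q[0])+p[1]*np.cos(q[0]-q[1])-x,p[0]*np.cos(q[0])-p[1]*np.sin(q[0]-q[1])-z],[0,-.5])
    q2,q3=f.x;return np.array([q2,q3,th-q2+q3]),np.abs(f.fun).max()
E
python3 - <<'E'
from h import *
st();p=fit()
for th in(20,30,40,50,60):
  for G in([505,355,61],[505-40,355-28,61],[463,-2,102],[578,10,102],[630,16,102],[630,16,90]): print(th,G,*ik(p,G,th))
E
```

```text
t 1.95 q [ 0.489 -0.077 -0.757  0.368  0.044 -0.075] tcp [431.565 317.045 183.15 ] G [422.33  311.023 202.188] th 59.924888359260905 ph 33.110723361861226 F [1.122 0.436 0.477] w 0.9936033929429042 yaxis [-0.545  0.838  0.001]
fit [437.697 441.415 171.139 309.251 433.672 -12.454  63.248] 6.325236016834708
20 [505, 355, 61] [ 1.16  -0.895 -1.706] 5.7980287238024175e-12
20 [465, 327, 61] [ 1.262 -0.968 -1.881] 1.4210854715202004e-13
20 [463, -2, 102] [ 1.529 -1.16  -2.34 ] 8.526512829121202e-14
20 [578, 10, 102] [ 1.096 -1.031 -1.778] 8.526512829121202e-14
20 [630, 16, 102] [ 0.999 -0.941 -1.591] 4.831690603168681e-13
20 [630, 16, 90] [ 1.042 -0.922 -1.615] 3.694822225952521e-13
30 [505, 355, 61] [ 0.859 -0.945 -1.28 ] 2.842170943040401e-14
30 [465, 327, 61] [ 0.922 -1.04  -1.438] 1.1368683772161603e-13
30 [463, -2, 102] [ 1.06  -1.282 -1.818] 1.1368683772161603e-13
30 [578, 10, 102] [ 0.726 -1.074 -1.277] 1.2079226507921703e-11
30 [630, 16, 102] [ 0.69  -0.963 -1.129] 2.842170943040401e-14
30 [630, 16, 90] [ 0.738 -0.951 -1.165] 2.842170943040401e-14
40 [505, 355, 61] [ 0.595 -0.908 -
[... 330 characters left out ...]
 1.1368683772161603e-13
50 [465, 327, 61] [ 0.392 -0.914 -0.433] 0.0
50 [463, -2, 102] [ 0.073 -1.164 -0.364] 1.1368683772161603e-13
50 [578, 10, 102] [ 0.261 -0.891 -0.28 ] 5.059064278611913e-12
50 [630, 16, 102] [ 0.337 -0.763 -0.228] 2.2737367544323206e-13
50 [630, 16, 90] [ 0.372 -0.764 -0.263] 9.094947017729282e-13
60 [505, 355, 61] [ 0.4   -0.631  0.016] 5.684341886080802e-14
60 [465, 327, 61] [ 0.329 -0.754 -0.036] 1.1368683772161603e-13
60 [463, -2, 102] [ 0.011 -0.993  0.043] 5.684341886080802e-14
60 [578, 10, 102] [ 0.237 -0.718  0.093] 5.684341886080802e-14
60 [630, 16, 102] [ 0.326 -0.586  0.134] 1.1368683772161603e-13
60 [630, 16, 90] [ 0.353 -0.591  0.104] 5.684341886080802e-14
```

```bash
cat > k.py <<'E'
from h import *
import json
D=json.load(open('D.json'))
def fk2(q,p):
    L1,L2,W,T,H,c,off,d=p;a=q[1]-q[2];b=a+q[3]
    x=c+L1*np.sin(q[1])+L2*np.cos(a)+d*np.sin(a);z=H+L1*np.cos(q[1])-L2*np.sin(a)+d*np.cos(a)
    v=np.array([np.cos(q[4])*np.cos(b),np.sin(q[4]),-np.cos(q[4])*np.sin(b)])
    P=np.array([x+W*np.cos(b),off,z-W*np.sin(b)])+T*v
    M=Ro.from_rotvec([0,0,q[0]]).as_matrix();return M@P,M@v
p0=np.array([400,350,100,250,350,0,63.,0])
f=least_squares(lambda p:np.r_[np.concatenate([fk2(q,p)[0]-np.array(t) for q,t in D]),.01*(p-p0)],p0);p=f.x
def ik2(G,th,ph,back=22):
    v=pose(th,ph)[:,2];T=np.array(G)+back*v
    g=least_squares(lambda q:np.r_[fk2(q,p)[0]-T,300*(fk2(q,p)[1]-v)],[.2,.3,-.7,0,0],bounds=(LO[:5],HI[:5]))
    return g.x,np.abs(g.fun).max()
E
python3 - <<'E'
from k import *
print(p,np.abs(f.fun).max())
print([ (fk2(q,p)[0]-t).round(1) for q,t in D])
for th in(35,40,45):
 for dph in(-50,-40,-25,0,25,40):
  print(th,dph,[(round(float(e),1),q.round(2).tolist()) for q,e in (ik2(G,th,a+dph) for G,a in (([505,355,40],35),([465,-2,80],0),([630,16,68],0)))])
E
```

```text
[492.69  380.491 136.593 308.272 259.887   4.607  63.281  72.385] 0.9269015877846574
[array([-0.2,  0. , -0.1]), array([-0.1,  0.1,  0.3]), array([-0. , -0.2, -0.3]), array([0.3, 0. , 0.1])]
35 -50 [(0.0, [0.85, 0.57, -0.78, -0.34, -0.83]), (8.1, [0.35, 0.32, -1.02, -0.17, -0.89]), (0.0, [0.27, 0.53, -0.72, -0.21, -0.84])]
35 -40 [(0.0, [0.81, 0.55, -0.93, -0.64, -0.69]), (29.4, [0.34, 0.28, -1.02, -0.19, -0.82]), (0.0, [0.22, 0.5, -0.87, -0.51, -0.71])]
35 -25 [(10.8, [0.72, 0.53, -1.02, -0.81, -0.46]), (53.7, [0.26, 0.18, -1.02, -0.18, -0.62]), (3.0, [0.13, 0.48, -1.02, -0.79, -0.46])]
35 0 [(28.3, [0.46, 0.45, -1.02, -0.73, 0.12]), (68.4, [-0.25, 0.0, -1.02, -0.06, 0.2]), (21.4, [-0.11, 0.4, -1.02, -0.72, 0.08])]
35 25 [(7.1, [0.22, 0.51, -1.02, -0.69, 0.66]), (37.6, [-0.67, 0.21, -1.02, 0.04, 0.84]), (2.0, [-0.35, 0.45, -1.02, -0.68, 0.62])]
35 40 [(0.0, [0.14, 0.53, -0.87, -0.34, 0.85]), (9.4, [-0.7, 0.29, -1.02, 0.09, 0.94]), (0.0, [-0.43, 0.47, -0.85, -0.3, 0.83])]
40 -50 [(0.0, [0.83, 0.53, -0.74, -0.2, -0.75]), (3.4, [0.3, 0.26, -1.02, -0.12, -0.79]), (0.0, [0.24, 0.49, -0.6
[... 763 characters left out ...]
 (0.0, [0.21, 0.47, -0.62, 0.04, -0.67])]
45 -40 [(0.0, [0.76, 0.46, -0.82, -0.3, -0.56]), (16.2, [0.23, 0.18, -1.02, -0.09, -0.61]), (0.0, [0.17, 0.42, -0.76, -0.18, -0.57])]
45 -25 [(0.0, [0.66, 0.43, -0.97, -0.55, -0.34]), (37.1, [0.13, 0.1, -1.02, -0.09, -0.42]), (0.0, [0.08, 0.38, -0.9, -0.43, -0.36])]
45 0 [(4.4, [0.46, 0.4, -1.02, -0.61, 0.1]), (48.4, [-0.22, 0.01, -1.02, -0.02, 0.14]), (0.0, [-0.11, 0.35, -1.0, -0.56, 0.08])]
45 25 [(0.0, [0.28, 0.42, -0.93, -0.41, 0.52]), (26.3, [-0.53, 0.11, -1.02, 0.06, 0.62]), (0.0, [-0.29, 0.37, -0.89, -0.33, 0.49])]
45 40 [(0.0, [0.21, 0.46, -0.77, -0.08, 0.68]), (1.5, [-0.59, 0.18, -1.02, 0.11, 0.75]), (0.0, [-0.37, 0.41, -0.73, -0.03, 0.67])]
```

```bash
cat >> k.py <<'E'
def chk(G,th,ph):
    q,e=ik2(G,th,ph);print(G,th,ph,'err',round(float(e),1),q.round(2))
E
python3 - <<'E'
from k import *
v=pose(45,-20)[:,2]
for d in(110,60,0):chk(np.array([505,355,41])-d*v,45,-20)
chk([505,355,82],45,-20)
for s in(.25,.5,.75,1):chk([505-40*s,355-357*s,82],45,-20-35*s)
for x in(500,550,600,640):chk([x,5,82],45,-55)
go([410,385,200],50,-5);go(np.array([505,355,41])-110*v,45,-20)
E
```

```text
[431.909 381.603 118.782] 45 -20 err 0.0 [ 0.95  0.38 -0.55  0.38 -0.75]
[465.132 369.511  83.426] 45 -20 err 0.0 [ 0.89  0.44 -0.59  0.22 -0.73]
[505. 355.  41.] 45 -20 err 0.0 [ 0.81  0.52 -0.62  0.05 -0.71]
[505, 355, 82] 45 -20 err 0.0 [ 0.81  0.45 -0.59  0.15 -0.71]
[495.0, 265.75, 82] 45 -28.75 err 0.0 [ 0.72  0.39 -0.69  0.16 -0.73]
[485.0, 176.5, 82] 45 -37.5 err 0.0 [ 0.6   0.33 -0.79  0.15 -0.74]
[475.0, 87.25, 82] 45 -46.25 err 0.0 [ 0.45  0.28 -0.87  0.12 -0.74]
[465, -2, 82] 45 -55 err 0.0 [ 0.27  0.25 -0.93  0.07 -0.73]
[500, 5, 82] 45 -55 err 0.0 [ 0.27  0.3  -0.85  0.1  -0.73]
[550, 5, 82] 45 -55 err 0.0 [ 0.24  0.36 -0.74  0.12 -0.72]
[600, 5, 82] 45 -55 err 0.0 [ 0.22  0.43 -0.63  0.15 -0.71]
[640, 5, 82] 45 -55 err 0.0 [ 0.2   0.48 -0.53  0.18 -0.71]
shift [-26.027  60.012  15.129] turn [21.898 -9.572 31.155]
shift [ 1.269 41.443 91.661] turn [ 32.432 -13.862  42.141]
```

Call:
arm_command --motion '[{"fingers": 85, "x": -7, "y": 15, "z": 4, "rx": 5.5, "ry": -2.4, "rz": 8}, {"fingers": 85, "x": -14, "y": 30, "z": 8, "rx": 11, "ry": -4.8, "rz": 15.5}, {"fingers": 85, "x": -20, "y": 45, "z": 12, "rx": 16.5, "ry": -7.2, "rz": 23}, {"fingers": 85, "x": -26, "y": 60, "z": 15, "rx": 22, "ry": -9.5, "rz": 31}, {"fingers": 85, "x": -15, "y": 53, "z": 45, "rx": 27, "ry": -11.7, "rz": 37}, {"fingers": 85, "x": -6, "y": 46, "z": 75, "rx": 32.4, "ry": -13.9, "rz": 42.1}, {"fingers": 85, "x": 1, "y": 41, "z": 92, "rx": 32.4, "ry": -13.9, "rz": 42.1}, {"fingers": 85, "x": 1, "y": 41, "z": 92, "rx": 32.4, "ry": -13.9, "rz": 42.1}]'

```text
clock: 2.95
tool_pos: [443.9, 374.1, 98.6]
ee_rot: [0.407, 2.329, -0.172]
ft_force: [-1.4, 0.8, 0.4]
grip_width: 0.994
```

```bash
python3 - <<'E'
from k import *
st()
w=save('wrist','w2')
print('axis proj',[proj(w,(505,355,z)).round(0) for z in(231,136,41,6)])
go([505,355,41],45,-20)
E
```

```text
t 2.95 q [ 0.959  0.384 -0.562  0.372 -0.75   1.206] tcp [443.9   374.098  98.625] G [429.31  379.426 114.205] th 45.08943667626764 ph -20.06128062830367 F [-1.371  0.841  0.373] w 0.9944885526796678 yaxis [ 0.34   0.94  -0.003]
axis proj [array([334., 723.]), array([333., 444.]), array([333., 262.]), array([332., 211.])]
shift [ -3.149   2.353 108.891] turn [ 0.014 -0.046  0.106]
```

View pics/w2.png

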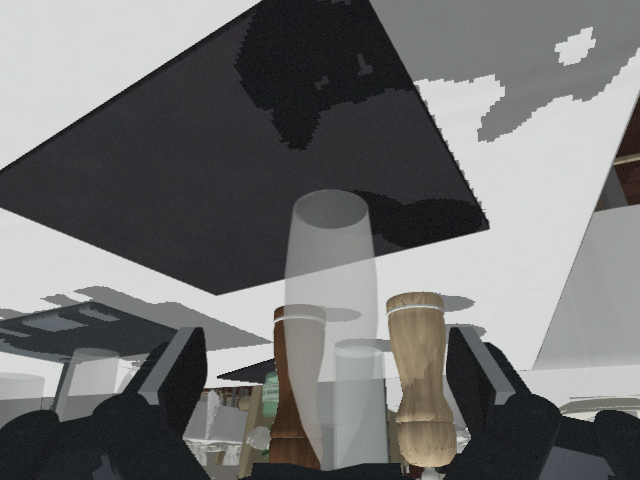

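Wrist view: the flute's mouth is centred at (332,209) against a predicted (332,211), so the position is confirmed and I go in.

Call:
arm_command --motion '[{"fingers": 85, "x": -2, "y": 1, "z": 30, "rx": 0, "ry": 0, "rz": 0}, {"fingers": 85, "x": -3, "y": 2, "z": 60, "rx": 0, "ry": 0, "rz": 0}, {"fingers": 85, "x": -3, "y": 2, "z": 85, "rx": 0, "ry": 0, "rz": 0}, {"fingers": 85, "x": -3, "y": 2, "z": 100, "rx": 0, "ry": 0, "rz": 0}, {"fingers": 85, "x": -3, "y": 2, "z": 109, "rx": 0, "ry": 0, "rz": 0}, {"fingers": 85, "x": -3, "y": 2, "z": 109, "rx": 0, "ry": 0, "rz": 0}]'

```text
clock: 3.75
tool_pos: [520.6, 349.7, 27.3]
ee_rot: [0.41, 2.327, -0.169]
ft_force: [0.6, 0.7, -0.2]
grip_width: 0.996
```

```bash
python3 - <<'E'
from k import *
st();go([505,355,41],45,-20)
w=save('wrist','w3');im=w['image'].astype(int)
s=save('side','side3');print(proj(s,(505,355,231)),[proj(w,(505,355,z)).round(0) for z in(41,6)])
E
```

```text
t 3.75 q [ 0.814  0.516 -0.62   0.057 -0.706  1.022] tcp [520.573 349.71   27.272] G [505.953 355.019  42.831] th 45.011081051384934 ph -19.956934498848387 F [ 0.626  0.688 -0.182] w 0.9958203817880766 yaxis [0.341 0.94  0.   ]
shift [ 1.919 -0.355  0.666] turn [ 0.03  -0.011  0.015]
[368.125 280.408] [array([327., 358.]), array([327., 262.])]
```

Call:
arm_command --motion '[{"fingers": 60, "x": 0, "y": 0, "z": 0, "rx": 0, "ry": 0, "rz": 0}, {"fingers": 54, "x": 0, "y": 0, "z": 0, "rx": 0, "ry": 0, "rz": 0}, {"fingers": 48, "x": 0, "y": 0, "z": 0, "rx": 0, "ry": 0, "rz": 0}, {"fingers": 40, "x": 0, "y": 0, "z": 0, "rx": 0, "ry": 0, "rz": 0}, {"fingers": 40, "x": 0, "y": 0, "z": 0, "rx": 0, "ry": 0, "rz": 0}, {"fingers": 40, "x": 0, "y": 0, "z": 0, "rx": 0, "ry": 0, "rz": 0}]'

```text
clock: 4.6
tool_pos: [520.5, 350.0, 27.3]
ee_rot: [0.409, 2.327, -0.17]
ft_force: [-4.0, 0.8, 6.1]
grip_width: 0.594
```

```bash
python3 - <<'E'
from k import *
st()
R0=Ro.from_rotvec(r.observe()['ee_rot']).as_matrix()
print('up15/41 tool',R0.T@[0,0,15],R0.T@[0,0,43])
w=save('wrist','w4');cv2.imwrite('pics/w34.png',np.hstack([cv2.resize(load('w3')['image'],(400,300)),cv2.resize(w['image'],(400,300))])[:,:,::-1])
E
```

```text
t 4.6 q [ 0.814  0.517 -0.619  0.057 -0.707  1.021] tcp [520.528 349.984  27.321] G [505.905 355.297  42.876] th 44.9925364910134 ph -19.96794731644466 F [-4.002  0.829  6.135] w 0.5935648373314962 yaxis [ 0.341  0.94  -0.001]
up15/41 tool [-10.608  -0.009 -10.605] [-30.41   -0.027 -30.402]
```

View pics/w34.png

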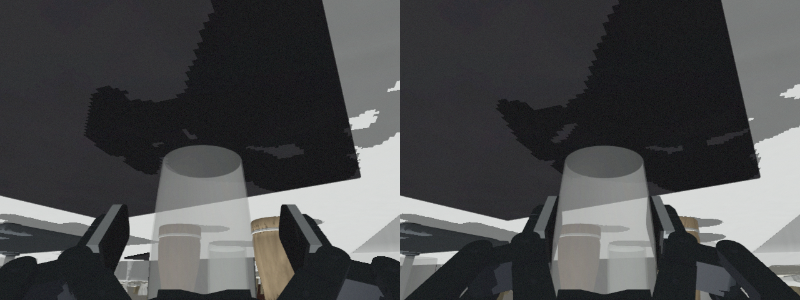

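Call:
arm_command --motion '[{"fingers": 40, "x": -3, "y": 0, "z": -3, "rx": 0, "ry": 0, "rz": 0}, {"fingers": 40, "x": -8, "y": 0, "z": -8, "rx": 0, "ry": 0, "rz": 0}, {"fingers": 40, "x": -15, "y": 0, "z": -15, "rx": 0, "ry": 0, "rz": 0}, {"fingers": 40, "x": -22, "y": 0, "z": -22, "rx": 0, "ry": 0, "rz": 0}, {"fingers": 40, "x": -28, "y": 0, "z": -28, "rx": 0, "ry": 0, "rz": 0}, {"fingers": 40, "x": -30.4, "y": 0, "z": -30.4, "rx": 0, "ry": 0, "rz": 0}, {"fingers": 40, "x": -30.4, "y": 0, "z": -30.4, "rx": 0, "ry": 0, "rz": 0}]'

```text
clock: 5.52
tool_pos: [520.5, 349.8, 70.0]
ee_rot: [0.409, 2.328, -0.17]
ft_force: [-0.3, -0.4, -1.4]
grip_width: 0.595
```

```bash
python3 - <<'E'
from k import *
st()
s=save('side','side4');t=save('top','top4')
print(proj(s,(505.5,355,274)),proj(t,(505.5,355,274)))
for f in(1/8,.25,.375,.5,.625,.75,.875,1):go([506-43*f,355-357*f,86],45,-20-35*f)
d=cv2.absdiff(s['image'],load('side3')['image']).max(2)
a=cv2.resize(s['image'][220:420,310:460],(450,600));b=cv2.resize(t['image'][230:330,170:285],(345,300))
o=np.zeros((600,800,3),np.uint8);o[:,:450]=a;o[:300,452:797]=b;cv2.imwrite('pics/c4.png',o[:,:,::-1])
E
```

```text
t 5.525 q [ 0.814  0.443 -0.586  0.164 -0.706  1.021] tcp [520.538 349.803  70.02 ] G [505.928 355.116  85.586] th 45.036236720157525 ph -19.986131385989133 F [-0.318 -0.385 -1.37 ] w 0.5948116954066812 yaxis [ 0.341  0.94  -0.001]
[368.826 256.303] [214.515 281.239]
shift [ -8.146 -44.577   6.646] turn [ 3.055 -0.06   3.213]
shift [-15.186 -89.539  13.792] turn [ 6.146 -0.056  6.309]
shift [ -22.163 -134.487   20.875] turn [ 9.239 -0.052  9.404]
shift [ -29.078 -179.414   27.896] turn [12.331 -0.047 12.499]
shift [ -35.931 -224.314   34.855] turn [15.423 -0.043 15.594]
shift [ -42.725 -269.18    41.755] turn [18.515 -0.038 18.689]
shift [ -49.461 -314.006   48.597] turn [21.607 -0.034 21.784]
shift [ -56.142 -358.786   55.385] turn [24.7   -0.029 24.878]
```

View pics/c4.png

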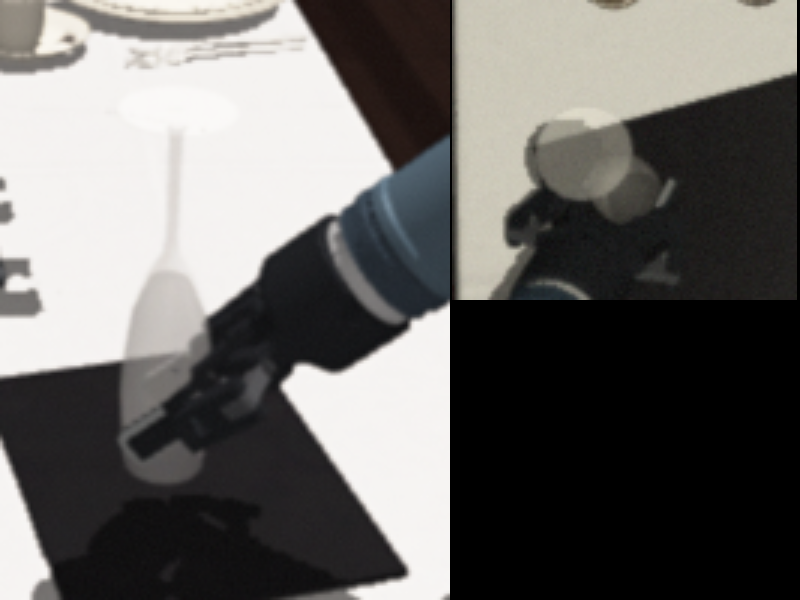

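Flute held straight: foot at side (369.7,256.7), predicted (368.8,256.3). Top agrees as well. Now swinging to the rack front.

Call:
arm_command --motion '[{"fingers": 40, "x": -4, "y": -15, "z": 3, "rx": 1, "ry": 0, "rz": 1}, {"fingers": 40, "x": -8, "y": -44, "z": 7, "rx": 3, "ry": 0, "rz": 3.2}, {"fingers": 40, "x": -13, "y": -76, "z": 12, "rx": 5.2, "ry": 0, "rz": 5.4}, {"fingers": 40, "x": -18, "y": -108, "z": 17, "rx": 7.4, "ry": 0, "rz": 7.6}, {"fingers": 40, "x": -23, "y": -140, "z": 22, "rx": 9.6, "ry": 0, "rz": 9.8}, {"fingers": 40, "x": -27, "y": -165, "z": 26, "rx": 11.3, "ry": 0, "rz": 11.5}, {"fingers": 40, "x": -29, "y": -179, "z": 28, "rx": 12.3, "ry": 0, "rz": 12.5}, {"fingers": 40, "x": -29, "y": -179, "z": 28, "rx": 12.3, "ry": 0, "rz": 12.5}]'

```text
clock: 6.62
tool_pos: [497.1, 166.8, 70.5]
ee_rot: [0.767, 2.253, -0.316]
ft_force: [-0.3, -0.3, -1.7]
grip_width: 0.594
```

```bash
python3 - <<'E'
from k import *
st()
for f in(.625,.75,.875,1):go([506-43*f,355-357*f,86],45,-20-35*f)
E
```

```text
t 6.625 q [ 0.605  0.322 -0.779  0.172 -0.738  1.146] tcp [497.149 166.793  70.549] G [484.82  176.255  86.12 ] th 45.05594372881336 ph -37.50518338968656 F [-0.337 -0.34  -1.722] w 0.5940863740838956 yaxis [0.61  0.793 0.001]
shift [-15.886 -39.837  15.949] turn [ 3.088 -0.058  3.014]
shift [-32.056 -79.668  32.034] turn [ 6.18  -0.06   6.109]
shift [ -48.163 -119.486   48.055] turn [ 9.272 -0.062  9.204]
shift [ -64.208 -159.283   64.014] turn [12.364 -0.064 12.299]
```

Call:
arm_command --motion '[{"fingers": 40, "x": -5, "y": -12, "z": 5, "rx": 1, "ry": 0, "rz": 1}, {"fingers": 40, "x": -16, "y": -40, "z": 16, "rx": 3.1, "ry": 0, "rz": 3}, {"fingers": 40, "x": -28, "y": -70, "z": 28, "rx": 5.4, "ry": 0, "rz": 5.3}, {"fingers": 40, "x": -40, "y": -100, "z": 40, "rx": 7.7, "ry": 0, "rz": 7.6}, {"fingers": 40, "x": -52, "y": -130, "z": 52, "rx": 10, "ry": 0, "rz": 10}, {"fingers": 40, "x": -60, "y": -149, "z": 60, "rx": 11.6, "ry": 0, "rz": 11.5}, {"fingers": 40, "x": -64, "y": -159, "z": 64, "rx": 12.4, "ry": 0, "rz": 12.3}, {"fingers": 40, "x": -64, "y": -159, "z": 64, "rx": 12.4, "ry": 0, "rz": 12.3}]'

```text
clock: 7.62
tool_pos: [472.4, -13.8, 70.4]
ee_rot: [1.111, 2.135, -0.46]
ft_force: [-0.6, 0.1, -0.8]
grip_width: 0.594
```

```bash
python3 - <<'E'
from k import *
st()
s=save('side','side5');t=save('top','top5')
a=np.deg2rad(6.09);R=np.array([[np.cos(a),-np.sin(a)],[np.sin(a),np.cos(a)]]);o=np.array([630.6,-59.4])
im=t['image'].copy()
# crops with calibrated predictions
K=5;x0,y0=340,215
b=cv2.resize(t['image'][y0:y0+80,x0:x0+100],None,fx=K,fy=K,interpolation=cv2.INTER_CUBIC)
def dot(img,sn,X,x0,y0,K,c):
    u=(proj(sn,X)-[x0,y0]+.5)*K;cv2.circle(img,tuple(int(i) for i in u),2,c,-1)
for y in(75-38,75-9,75+9,75+38):
  for x in(-100,-60): dot(b,t,np.r_[o+R@[x,y],256],x0,y0,K,(255,0,0))
x1,y1=300,160
q=cv2.resize(s['image'][y1:y1+100,x1:x1+100],None,fx=3,fy=3,interpolation=cv2.INTER_CUBIC)
for y in(75-38,75+38): dot(q,s,np.r_[o+R@[-100,y],256],x1,y1,3,(255,0,0))
G=r.observe()
print('foot proj top',proj(t,(463,-2,274)),'side',proj(s,(463,-2,274)))
O=np.zeros((400,800,3),np.uint8);O[:,:500]=b;O[:300,500:]=q;cv2.imwrite('pics/c5.png',O[:,:,::-1])
E
```

```text
t 7.625 q [ 0.281  0.235 -0.923  0.1   -0.732  1.12 ] tcp [472.409 -13.782  70.372] G [463.492  -1.053  85.943] th 45.05159177138483 ph -54.99002161645743 F [-0.573  0.126 -0.84 ] w 0.5939610588692995 yaxis [ 0.819  0.574 -0.   ]
foot proj top [391.321 288.189] side [367.381 192.539]
```

View pics/c5.png

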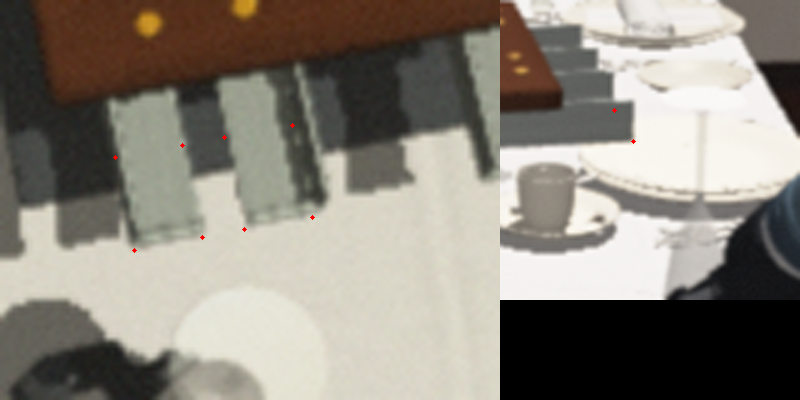

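The foot is about 2.5 mm left of the slot midline: foot centre at crop (251,363), slot line at about (257,363) once lifted to the foot's height. I correct that and move in over the lips.

```bash
python3 - <<'E'
from k import *
go([463.8,-3.5,86],45,-55);go([553.3,6,86],45,-55);chk([553.3,6,86],45,-55)
E
```

```text
shift [-1.901 -1.727  1.836] turn [ 0.068 -0.053  0.073]
shift [-32.827  76.96   32.696] turn [ 0.068 -0.053  0.073]
[553.3, 6, 86] 45 -55 err 0.0 [ 0.24  0.36 -0.73  0.13 -0.72]
```

Call:
arm_command --motion '[{"fingers": 40, "x": -2, "y": -1.7, "z": 1.8, "rx": 0, "ry": 0, "rz": 0}, {"fingers": 40, "x": -6, "y": 8.4, "z": 5.8, "rx": 0, "ry": 0, "rz": 0}, {"fingers": 40, "x": -12, "y": 23.7, "z": 11.8, "rx": 0, "ry": 0, "rz": 0}, {"fingers": 40, "x": -18, "y": 39, "z": 17.8, "rx": 0, "ry": 0, "rz": 0}, {"fingers": 40, "x": -24, "y": 54.3, "z": 23.8, "rx": 0, "ry": 0, "rz": 0}, {"fingers": 40, "x": -29, "y": 67, "z": 28.8, "rx": 0, "ry": 0, "rz": 0}, {"fingers": 40, "x": -32.8, "y": 77, "z": 32.7, "rx": 0, "ry": 0, "rz": 0}, {"fingers": 40, "x": -32.8, "y": 77, "z": 32.7, "rx": 0, "ry": 0, "rz": 0}]'

```text
clock: 8.72
tool_pos: [563.0, -7.1, 70.6]
ee_rot: [1.11, 2.134, -0.459]
ft_force: [-0.3, -0.5, -1.5]
grip_width: 0.599
```

```bash
python3 - <<'E'
from k import *
st()
s=save('side','side6');t=save('top','top6')
K=6;x0,y0=345,210
b=cv2.resize(t['image'][y0:y0+65,x0:x0+80],None,fx=K,fy=K,interpolation=cv2.INTER_CUBIC)
q=cv2.resize(s['image'][150:320,240:400],None,fx=2,fy=2,interpolation=cv2.INTER_CUBIC)
print(proj(t,(553.3,6,274)),proj(s,(553.3,6,274)))
O=np.zeros((390,800,3),np.uint8);O[:,:480]=b;O[:340,480:]=q;cv2.imwrite('pics/c6.png',O[:,:,::-1])
E
```

```text
t 8.725 q [ 0.241  0.359 -0.727  0.137 -0.719  1.069] tcp [563.003  -7.125  70.552] G [554.068   5.603  86.113] th 45.01922997367701 ph -54.9323677196591 F [-0.317 -0.547 -1.487] w 0.5991455551931245 yaxis [0.819 0.574 0.   ]
[382.857 245.272] [327.465 193.922]
```

View pics/c6.png

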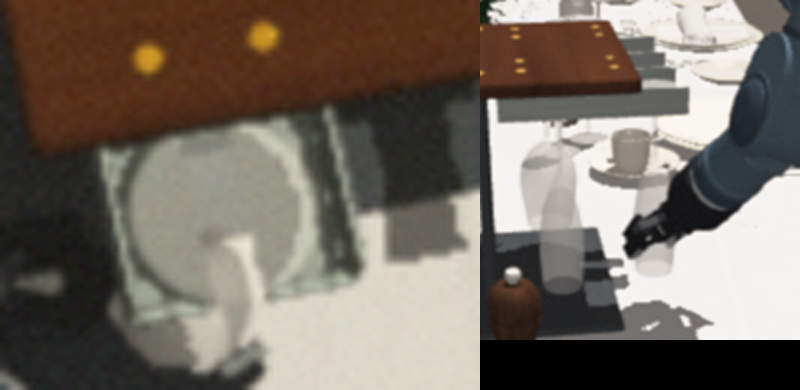

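```bash
python3 - <<'E'
from k import *
t=load('top1');g=cv2.cvtColor(t['image'],cv2.COLOR_RGB2GRAY).astype(float)
t5=load('top5');g=.5*g+.5*cv2.cvtColor(t5['image'],cv2.COLOR_RGB2GRAY)
for row in range(236,264,3): print(row,g[row,358:410].round(0).astype(int).tolist())
t6=load('top6');h=cv2.cvtColor(t6['image'],cv2.COLOR_RGB2GRAY)
print('c6')
for row in (238,241,244,247,250,253,256): print(row,h[row,358:412].tolist())
E
```

```text
236 [39, 38, 48, 76, 150, 144, 140, 142, 148, 148, 148, 150, 151, 150, 146, 147, 143, 98, 70, 68, 66, 66, 66, 68, 68, 76, 125, 143, 146, 148, 146, 148, 151, 150, 146, 150, 146, 94, 70, 63, 58, 50, 70, 135, 98, 70, 70, 70, 68, 68, 45, 40]
239 [37, 38, 44, 58, 116, 142, 148, 146, 149, 150, 146, 148, 150, 149, 150, 146, 148, 144, 93, 71, 68, 70, 68, 70, 67, 69, 74, 134, 148, 150, 150, 149, 149, 150, 148, 148, 146, 114, 76, 68, 61, 56, 57, 90, 130, 92, 71, 68, 68, 70, 68, 48]
242 [38, 38, 36, 47, 66, 133, 133, 143, 149, 150, 150, 147, 151, 152, 150, 149, 148, 144, 128, 88, 72, 68, 70, 68, 68, 67, 68, 84, 137, 148, 148, 152, 152, 151, 152, 150, 150, 148, 114, 78, 72, 91, 67, 64, 123, 108, 78, 72, 72, 68, 68, 46]
245 [38, 40, 37, 38, 50, 84, 150, 154, 150, 148, 150, 150, 150, 150, 152, 150, 150, 150, 144, 102, 77, 73, 71, 72, 70, 70, 68, 76, 128, 146, 148, 150, 150, 150, 152, 150, 148, 153, 148, 96, 70, 64, 60, 56, 65, 134, 117, 118, 125, 156, 140, 103]
248 [39, 40, 38, 38, 43, 64, 128, 144, 148, 150, 151, 152, 150, 150, 152, 152, 149, 148, 148, 146, 96, 74, 70, 69, 68, 68, 80, 87, 102, 14
[... 2518 characters left out ...]
48, 151, 136, 127, 135, 147, 181, 204, 216, 221, 219, 175, 152, 148, 149, 149, 149, 151, 184, 193, 194, 169, 107, 78, 79, 94, 70, 70, 144, 166, 204, 214, 209, 140, 102, 101]
253 [28, 27, 30, 29, 32, 33, 61, 125, 123, 88, 91, 119, 142, 148, 149, 150, 151, 149, 147, 149, 151, 155, 163, 160, 167, 167, 167, 200, 218, 177, 150, 146, 151, 148, 156, 185, 196, 183, 165, 162, 157, 101, 80, 72, 63, 61, 82, 146, 200, 215, 210, 167, 148, 146]
256 [30, 26, 28, 30, 24, 26, 44, 70, 142, 136, 113, 102, 85, 103, 127, 140, 145, 149, 151, 151, 149, 154, 168, 170, 172, 172, 168, 168, 201, 217, 192, 157, 155, 182, 184, 160, 141, 153, 164, 161, 154, 145, 150, 171, 174, 144, 149, 197, 213, 214, 213, 213, 215, 211]
```

```bash
python3 - <<'E'
from k import *
t=load('top6')
A=onz(t,379.8,236.5,256);B=onz(t,384.2,257.5,256);d=(A-B)/np.linalg.norm(A-B);print('slot line',A,B,'yaw',np.degrees(np.arctan2(d[1],d[0])))
n=np.array([-np.sin(.1063),np.cos(.1063)])
for u in(380.3,381,381.8):
  F=onz(t,u,245.8,274);print(u,F,'lateral off',(F-(A+B)/2)[:2]@n, 'rackx',(F[:2]-[630.6,-59.4])@[n[1],-n[0]])
print('G lateral',(np.array([554.07,5.6])-((A+B)/2)[:2])@n)
# foot contour: enclosing fit from gradient left/right per row
h=cv2.cvtColor(t['image'],cv2.COLOR_RGB2GRAY)
print(h[226:266,376:386:4].T.tolist())
E
```

```text
slot line [576.746   8.397 256.   ] [531.074   3.791 256.   ] yaw 5.757994846789161
380.3 [552.6   11.38 274.  ] lateral off 5.394697674314748 rackx -70.04959378219046
381 [552.487   9.938 274.   ] lateral off 3.9736256879747085 rackx -70.31567790004019
381.8 [552.357   8.291 274.   ] lateral off 2.3495411717778305 rackx -70.61977445528838
G lateral -0.5081464227766234
[[54, 52, 49, 48, 42, 50, 92, 127, 130, 137, 152, 155, 151, 152, 152, 152, 152, 153, 151, 149, 149, 147, 147, 149, 148, 149, 146, 147, 148, 149, 151, 146, 137, 113, 130, 179, 161, 184, 173, 165], [54, 50, 48, 44, 46, 79, 126, 131, 134, 147, 156, 154, 154, 156, 154, 152, 149, 147, 151, 151, 153, 146, 136, 130, 135, 144, 156, 163, 168, 169, 168, 166, 158, 148, 140, 166, 190, 199, 195, 193], [53, 53, 47, 50, 83, 143, 147, 147, 150, 151, 149, 152, 151, 149, 152, 152, 149, 152, 154, 151, 150, 155, 155, 182, 216, 209, 184, 167, 165, 169, 168, 166, 168, 165, 159, 155, 153, 153, 151, 155]]
```

The grip reads about 0.5 mm right of the slot line; the top image puts the foot about 2 mm left, allowing for its shadow. I shift 2 mm right, move behind the lips (rack x≈-47), then lower with the force checked.

```bash
python3 - <<'E'
from k import *
go([554.3,3.6,86.1],45,-55);go([577.2,6.0,86.1],45,-55)
for z in(79,76,74,73,72,71):go([577.2,6,z],45,-55)
E
```

```text
shift [-2.128  0.519  1.384] turn [-0.025 -0.064  0.109]
shift [-10.073  20.642   9.264] turn [-0.025 -0.064  0.109]
shift [-5.058 20.654 14.29 ] turn [-0.025 -0.064  0.109]
shift [-2.939 20.659 16.414] turn [-0.025 -0.064  0.109]
shift [-1.526 20.663 17.83 ] turn [-0.025 -0.064  0.109]
shift [-0.82  20.664 18.538] turn [-0.025 -0.064  0.109]
shift [-0.114 20.666 19.246] turn [-0.025 -0.064  0.109]
shift [ 0.593 20.668 19.953] turn [-0.025 -0.064  0.109]
```

Call:
arm_command --motion '[{"fingers": 40, "x": -2, "y": 0.5, "z": 1.4, "rx": 0, "ry": 0, "rz": 0}, {"fingers": 40, "x": -4.5, "y": 7, "z": 4, "rx": 0, "ry": 0, "rz": 0}, {"fingers": 40, "x": -7.5, "y": 14, "z": 6.8, "rx": 0, "ry": 0, "rz": 0}, {"fingers": 40, "x": -10, "y": 20.6, "z": 9.3, "rx": 0, "ry": 0, "rz": 0}, {"fingers": 40, "x": -10, "y": 20.6, "z": 9.3, "rx": 0, "ry": 0, "rz": 0}, {"fingers": 40, "x": -7.5, "y": 20.6, "z": 11.8, "rx": 0, "ry": 0, "rz": 0}, {"fingers": 40, "x": -5, "y": 20.6, "z": 14.3, "rx": 0, "ry": 0, "rz": 0}, {"fingers": 40, "x": -5, "y": 20.6, "z": 14.3, "rx": 0, "ry": 0, "rz": 0}]'

```text
clock: 9.82
tool_pos: [585.9, -6.8, 63.1]
ee_rot: [1.109, 2.136, -0.461]
ft_force: [-0.5, -0.7, -1.3]
grip_width: 0.593
```

Call:
arm_command --motion '[{"fingers": 40, "x": 1, "y": 0, "z": 1, "rx": 0, "ry": 0, "rz": 0}, {"fingers": 40, "x": 2, "y": 0, "z": 2, "rx": 0, "ry": 0, "rz": 0}, {"fingers": 40, "x": 2.8, "y": 0, "z": 2.8, "rx": 0, "ry": 0, "rz": 0}, {"fingers": 40, "x": 2.8, "y": 0, "z": 2.8, "rx": 0, "ry": 0, "rz": 0}]'

```text
clock: 10.32
tool_pos: [586.5, -6.7, 59.7]
ee_rot: [1.11, 2.135, -0.46]
ft_force: [0.2, -0.7, -1.6]
grip_width: 0.589
```

Call:
arm_command --motion '[{"fingers": 40, "x": 0.7, "y": 0, "z": 0.7, "rx": 0, "ry": 0, "rz": 0}, {"fingers": 40, "x": 0.7, "y": 0, "z": 0.7, "rx": 0, "ry": 0, "rz": 0}]'

```text
clock: 10.58
tool_pos: [586.6, -6.7, 58.7]
ee_rot: [1.11, 2.135, -0.46]
ft_force: [-1.1, 0.2, -1.1]
grip_width: 0.591
```

```bash
python3 - <<'E'
from k import *
st()
E
```

```text
t 10.575 q [ 0.23   0.412 -0.683  0.12  -0.715  1.055] tcp [586.589  -6.67   58.74 ] G [577.67    6.06   74.309] th 45.04673485832852 ph -54.98473810779425 F [-1.102  0.189 -1.135] w 0.5912089243453563 yaxis [ 0.819  0.574 -0.001]
```

Call:
arm_command --motion '[{"fingers": 40, "x": 0.7, "y": 0, "z": 0.7, "rx": 0, "ry": 0, "rz": 0}, {"fingers": 40, "x": 1.0, "y": 0, "z": 1.0, "rx": 0, "ry": 0, "rz": 0}, {"fingers": 40, "x": 1.0, "y": 0, "z": 1.0, "rx": 0, "ry": 0, "rz": 0}]'

```text
clock: 10.95
tool_pos: [586.6, -6.7, 57.3]
ee_rot: [1.11, 2.135, -0.46]
ft_force: [0.3, -0.2, -0.8]
grip_width: 0.596
```

Call:
arm_command --motion '[{"fingers": 40, "x": 0.5, "y": 0, "z": 0.5, "rx": 0, "ry": 0, "rz": 0}, {"fingers": 40, "x": 0.5, "y": 0, "z": 0.5, "rx": 0, "ry": 0, "rz": 0}]'

```text
clock: 11.2
tool_pos: [586.6, -6.6, 56.6]
ee_rot: [1.11, 2.135, -0.46]
ft_force: [0.8, -0.5, -2.3]
grip_width: 0.593
```

```bash
python3 - <<'E'
from k import *
for i in range(3):
  st();t=save('top','top7')
s=save('side','side7')
K=6;b=cv2.resize(t['image'][205:270,345:425],None,fx=K,fy=K,interpolation=cv2.INTER_CUBIC)
q=cv2.resize(s['image'][180:310,260:367],None,fx=3,fy=3,interpolation=cv2.INTER_CUBIC)[:390,:320]
O=np.zeros((390,800,3),np.uint8);O[:,:480]=b;O[:,480:]=q;cv2.imwrite('pics/c7.png',O[:,:,::-1])
E
```

```text
t 11.2 q [ 0.231  0.416 -0.685  0.115 -0.715  1.055] tcp [586.598  -6.65   56.638] G [577.678   6.08   72.207] th 45.044447449480934 ph -54.980841854818344 F [ 0.752 -0.524 -2.251] w 0.593290543035543 yaxis [ 0.819  0.574 -0.001]
t 11.25 q [ 0.231  0.416 -0.685  0.115 -0.715  1.055] tcp [586.596  -6.64   56.632] G [577.676   6.09   72.2  ] th 45.04484991990842 ph -54.98238263937616 F [ 0.37  -0.826 -1.697] w 0.5917398715757761 yaxis [ 0.819  0.574 -0.001]
t 11.3 q [ 0.231  0.416 -0.685  0.115 -0.716  1.055] tcp [586.621  -6.647  56.693] G [577.7     6.084  72.261] th 45.04106265207327 ph -54.97894795480425 F [ 0.584 -0.24  -1.315] w 0.5927458850598674 yaxis [ 0.819  0.574 -0.001]
```

View pics/c7.png

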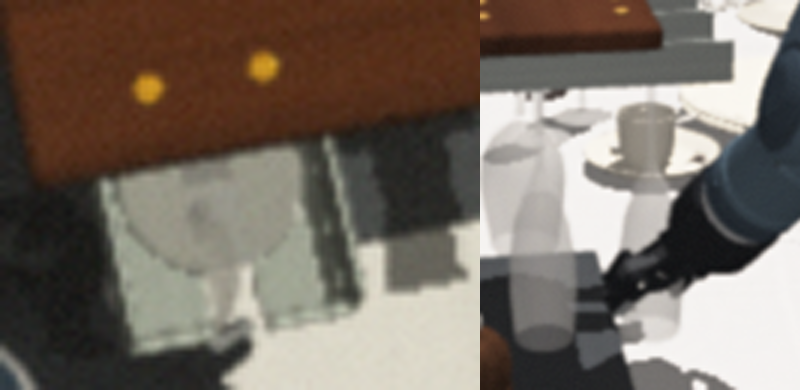

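The foot is inside the channel, behind the lips and roughly centred (crop 118 to 302 at row 190), and there is no contact yet. I keep lowering in half-millimetre steps.

Call:
arm_command --motion '[{"fingers": 40, "x": 0.5, "y": 0, "z": 0.5, "rx": 0, "ry": 0, "rz": 0}, {"fingers": 40, "x": 0.5, "y": 0, "z": 0.5, "rx": 0, "ry": 0, "rz": 0}]'

```text
clock: 11.65
tool_pos: [586.9, -6.7, 56.3]
ee_rot: [1.11, 2.134, -0.46]
ft_force: [-0.6, -0.8, 0.3]
grip_width: 0.592
```

Call:
arm_command --motion '[{"fingers": 40, "x": 0.5, "y": 0, "z": 0.5, "rx": 0, "ry": 0, "rz": 0}, {"fingers": 40, "x": 0.5, "y": 0, "z": 0.5, "rx": 0, "ry": 0, "rz": 0}]'

```text
clock: 11.9
tool_pos: [587.4, -6.9, 56.4]
ee_rot: [1.11, 2.132, -0.46]
ft_force: [-0.8, -0.4, 4.8]
grip_width: 0.596
```

Call:
arm_command --motion '[{"fingers": 40, "x": -0.6, "y": 0, "z": -0.6, "rx": 0, "ry": 0, "rz": 0}, {"fingers": 40, "x": -1.3, "y": 1.7, "z": 0.1, "rx": 0, "ry": 0, "rz": 0}, {"fingers": 40, "x": -2.3, "y": 4.4, "z": 1.1, "rx": 0, "ry": 0, "rz": 0}, {"fingers": 40, "x": -3.4, "y": 7, "z": 2.1, "rx": 0, "ry": 0, "rz": 0}, {"fingers": 40, "x": -4.4, "y": 9.6, "z": 3.2, "rx": 0, "ry": 0, "rz": 0}, {"fingers": 40, "x": -5.4, "y": 12.2, "z": 4.2, "rx": 0, "ry": 0, "rz": 0}, {"fingers": 40, "x": -6.1, "y": 14, "z": 4.9, "rx": 0, "ry": 0, "rz": 0}]'

```text
clock: 12.78
tool_pos: [603.0, -5.0, 56.4]
ee_rot: [1.11, 2.134, -0.46]
ft_force: [-3.5, -0.8, 5.5]
grip_width: 0.593
```

```bash
python3 - <<'E'
from k import *
st();save('side','side8')
R0=Ro.from_rotvec(r.observe()['ee_rot']).as_matrix();print(R0.T@[.9947,.1028,0])
E
```

```text
t 12.775 q [ 0.227  0.439 -0.645  0.128 -0.715  1.05 ] tcp [603.016  -5.006  56.403] G [594.088   7.731  71.962] th 45.007339014698864 ph -54.96962262096014 F [-3.544 -0.801  5.531] w 0.5933062650139963 yaxis [ 0.819  0.574 -0.   ]
[-0.345  0.873  0.344]
```

Call:
arm_command --motion '[{"fingers": 40, "x": -0.5, "y": 0, "z": -0.5, "rx": 0, "ry": 0, "rz": 0}, {"fingers": 40, "x": -1.2, "y": 1.7, "z": 0.2, "rx": 0, "ry": 0, "rz": 0}, {"fingers": 40, "x": -2.2, "y": 4.4, "z": 1.2, "rx": 0, "ry": 0, "rz": 0}, {"fingers": 40, "x": -3.3, "y": 7, "z": 2.3, "rx": 0, "ry": 0, "rz": 0}, {"fingers": 40, "x": -4.3, "y": 9.6, "z": 3.3, "rx": 0, "ry": 0, "rz": 0}]'

```text
clock: 13.45
tool_pos: [613.3, -3.9, 56.3]
ee_rot: [1.11, 2.136, -0.46]
ft_force: [-1.3, 0.3, -0.1]
grip_width: 0.593
```

```bash
python3 - <<'E'
from k import *
st();s=save('side','side9')
d=cv2.absdiff(s['image'],load('side7')['image']).max(2)
# hung flute mouth region motion
print([(c,int(d[270:296,c].max())) for c in range(264,300,3)])
E
```

```text
t 13.45 q [ 0.224  0.453 -0.618  0.14  -0.713  1.047] tcp [613.297  -3.858  56.272] G [604.392   8.868  71.852] th 45.089542601755255 ph -55.0183462794188 F [-1.306  0.256 -0.121] w 0.5929474357201165 yaxis [ 0.819  0.574 -0.001]
[(264, 3), (267, 49), (270, 68), (273, 26), (276, 8), (279, 5), (282, 7), (285, 20), (288, 34), (291, 104), (294, 67), (297, 80)]
```

Call:
arm_command --motion '[{"fingers": 40, "x": -0.9, "y": 2.2, "z": 0.9, "rx": 0, "ry": 0, "rz": 0}, {"fingers": 40, "x": -1.9, "y": 4.8, "z": 1.9, "rx": 0, "ry": 0, "rz": 0}, {"fingers": 40, "x": -2.9, "y": 7.4, "z": 2.9, "rx": 0, "ry": 0, "rz": 0}, {"fingers": 40, "x": -4, "y": 10, "z": 4, "rx": 0, "ry": 0, "rz": 0}, {"fingers": 40, "x": -5, "y": 12.7, "z": 5, "rx": 0, "ry": 0, "rz": 0}, {"fingers": 40, "x": -6, "y": 15.3, "z": 6, "rx": 0, "ry": 0, "rz": 0}, {"fingers": 40, "x": -6.9, "y": 17.5, "z": 6.9, "rx": 0, "ry": 0, "rz": 0}]'

```text
clock: 14.38
tool_pos: [633.7, -1.7, 56.8]
ee_rot: [1.11, 2.135, -0.46]
ft_force: [-0.6, -0.6, -1.2]
grip_width: 0.591
```

```bash
python3 - <<'E'
from k import *
st();s=save('side','side10')
for a,b in(('side7','side9'),('side9','side10')):
  d=cv2.absdiff(load(b)['image'],load(a)['image']).max(2)
  print([(c,int(d[270:296,c].max())) for c in range(240,300,3)])
E
```

```text
t 14.375 q [ 0.219  0.48  -0.567  0.16  -0.711  1.041] tcp [633.698  -1.7    56.79 ] G [624.774  11.028  72.358] th 45.04498377967097 ph -54.96539517171455 F [-0.634 -0.576 -1.15 ] w 0.5909015349788316 yaxis [ 0.819  0.574 -0.   ]
[(240, 3), (243, 3), (246, 4), (249, 3), (252, 3), (255, 3), (258, 3), (261, 4), (264, 3), (267, 49), (270, 68), (273, 26), (276, 8), (279, 5), (282, 7), (285, 20), (288, 34), (291, 104), (294, 67), (297, 80)]
[(240, 3), (243, 4), (246, 4), (249, 3), (252, 3), (255, 3), (258, 47), (261, 82), (264, 86), (267, 77), (270, 28), (273, 13), (276, 22), (279, 45), (282, 117), (285, 97), (288, 90), (291, 87), (294, 119), (297, 101)]
```

Call:
arm_command --motion '[{"fingers": 40, "x": -0.2, "y": 1.3, "z": 0.8, "rx": 0, "ry": 0, "rz": 0}, {"fingers": 40, "x": -0.7, "y": 2.6, "z": 1.3, "rx": 0, "ry": 0, "rz": 0}, {"fingers": 40, "x": -1.2, "y": 3.9, "z": 1.8, "rx": 0, "ry": 0, "rz": 0}, {"fingers": 40, "x": -1.7, "y": 5.2, "z": 2.3, "rx": 0, "ry": 0, "rz": 0}, {"fingers": 40, "x": -2.2, "y": 6.5, "z": 2.8, "rx": 0, "ry": 0, "rz": 0}]'

```text
clock: 15.05
tool_pos: [640.9, -1.0, 56.4]
ee_rot: [1.11, 2.135, -0.46]
ft_force: [-1.5, -0.2, -0.4]
grip_width: 0.597
```

Call:
arm_command --motion '[{"fingers": 40, "x": -0.5, "y": 1.3, "z": 0.5, "rx": 0, "ry": 0, "rz": 0}, {"fingers": 40, "x": -0.7, "y": 1.8, "z": 0.7, "rx": 0, "ry": 0, "rz": 0}]'

```text
clock: 15.3
tool_pos: [643.0, -0.7, 56.4]
ee_rot: [1.11, 2.135, -0.46]
ft_force: [-1.2, 0.1, -1.1]
grip_width: 0.592
```

```bash
python3 - <<'E'
from k import *
st();save('side','side11')
E
```

```text
t 15.3 q [ 0.218  0.493 -0.543  0.169 -0.711  1.039] tcp [642.965  -0.695  56.355] G [634.042  12.034  71.923] th 45.042760843451475 ph -54.97208722312121 F [-1.247  0.051 -1.093] w 0.5922088728255669 yaxis [ 0.819  0.574 -0.   ]
```

Call:
arm_command --motion '[{"fingers": 40, "x": -0.4, "y": 0.9, "z": 0.4, "rx": 0, "ry": 0, "rz": 0}, {"fingers": 40, "x": -0.7, "y": 1.75, "z": 0.7, "rx": 0, "ry": 0, "rz": 0}]'

```text
clock: 15.6
tool_pos: [644.4, -1.0, 56.4]
ee_rot: [1.11, 2.134, -0.461]
ft_force: [-5.3, -1.2, 2.1]
grip_width: 0.593
```

Call:
arm_command --motion '[{"fingers": 40, "x": -0.4, "y": 0.9, "z": 0.4, "rx": 0, "ry": 0, "rz": 0}, {"fingers": 40, "x": -0.7, "y": 1.75, "z": 0.7, "rx": 0, "ry": 0, "rz": 0}]'

```text
clock: 15.85
tool_pos: [645.5, -1.6, 56.6]
ee_rot: [1.111, 2.133, -0.464]
ft_force: [-10.6, -2.5, 4.3]
grip_width: 0.592
```

Call:
arm_command --motion '[{"fingers": 40, "x": -0.4, "y": 0.9, "z": 0.4, "rx": 0, "ry": 0, "rz": 0}, {"fingers": 40, "x": -0.4, "y": 0.9, "z": 0.4, "rx": 0, "ry": 0, "rz": 0}]'

```text
clock: 16.1
tool_pos: [646.0, -2.0, 56.7]
ee_rot: [1.112, 2.132, -0.465]
ft_force: [-11.3, -1.5, 5.6]
grip_width: 0.597
```

End stop reached: the push force rose to about 11 N at the expected place (rack x≈11). I relax the push and check.

Call:
arm_command --motion '[{"fingers": 40, "x": 0.5, "y": -1.3, "z": -0.5, "rx": 0, "ry": 0, "rz": 0}, {"fingers": 40, "x": 0.9, "y": -2.5, "z": -0.9, "rx": 0, "ry": 0, "rz": 0}, {"fingers": 40, "x": 0.9, "y": -2.5, "z": -0.9, "rx": 0, "ry": 0, "rz": 0}]'

```text
clock: 16.48
tool_pos: [644.9, -0.9, 56.5]
ee_rot: [1.11, 2.134, -0.46]
ft_force: [-4.6, -1.0, 0.5]
grip_width: 0.596
```

```bash
python3 - <<'E'
from k import *
for i in range(3): st();s=save('side','side12')
R0=Ro.from_rotvec(r.observe()['ee_rot']).as_matrix()
print(R0.T@[0,0,1])
E
```

```text
t 16.475 q [ 0.217  0.496 -0.538  0.171 -0.711  1.039] tcp [644.859  -0.948  56.471] G [635.944  11.794  72.033] th 45.018554856707325 ph -55.021478013832294 F [-4.592 -0.989  0.5  ] w 0.5964161921618097 yaxis [ 0.819  0.574 -0.001]
t 16.525 q [ 0.217  0.496 -0.538  0.171 -0.711  1.039] tcp [644.89   -0.99   56.482] G [635.976  11.754  72.042] th 45.01401615705041 ph -55.03014882127362 F [-5.408 -0.797  1.834] w 0.5964313400739185 yaxis [ 0.819  0.574 -0.001]
t 16.575 q [ 0.217  0.496 -0.538  0.171 -0.711  1.039] tcp [644.919  -0.963  56.461] G [636.004  11.781  72.021] th 45.012283465441506 ph -55.02846773893219 F [-5.055 -2.176  1.514] w 0.594308834244781 yaxis [ 0.819  0.574 -0.001]
[-0.707 -0.001 -0.707]
```

Call:
arm_command --motion '[{"fingers": 40, "x": 0.3, "y": -0.7, "z": -0.3, "rx": 0, "ry": 0, "rz": 0}, {"fingers": 40, "x": 0.5, "y": -1.3, "z": -0.5, "rx": 0, "ry": 0, "rz": 0}, {"fingers": 40, "x": 0.5, "y": -1.3, "z": -0.5, "rx": 0, "ry": 0, "rz": 0}]'

```text
clock: 17.0
tool_pos: [644.0, -0.5, 56.4]
ee_rot: [1.109, 2.135, -0.459]
ft_force: [-1.6, -0.9, -0.6]
grip_width: 0.592
```

Call:
arm_command --motion '[{"fingers": 52, "x": 0, "y": 0, "z": 0, "rx": 0, "ry": 0, "rz": 0}, {"fingers": 54, "x": 0, "y": 0, "z": 0, "rx": 0, "ry": 0, "rz": 0}, {"fingers": 56, "x": 0, "y": 0, "z": 0, "rx": 0, "ry": 0, "rz": 0}, {"fingers": 58, "x": 0, "y": 0, "z": 0, "rx": 0, "ry": 0, "rz": 0}, {"fingers": 61, "x": 0, "y": 0, "z": 0, "rx": 0, "ry": 0, "rz": 0}, {"fingers": 66, "x": 0, "y": 0, "z": 0, "rx": 0, "ry": 0, "rz": 0}, {"fingers": 72, "x": 0, "y": 0, "z": 0, "rx": 0, "ry": 0, "rz": 0}, {"fingers": 80, "x": 0, "y": 0, "z": 0, "rx": 0, "ry": 0, "rz": 0}]'

```text
clock: 18.0
tool_pos: [643.6, -0.9, 56.3]
ee_rot: [1.11, 2.135, -0.46]
ft_force: [0.1, -0.6, 0.5]
grip_width: 0.936
```

```bash
python3 - <<'E'
from k import *
st();s=save('side','side13');w=save('wrist','w13');t=save('top','top13')
g=cv2.cvtColor(s['image'],cv2.COLOR_RGB2GRAY)
d=cv2.absdiff(s['image'],load('side12')['image']).max(2);print(np.argwhere(d>25).min(0) if (d>25).any() else 0,np.argwhere(d>25).max(0) if (d>25).any() else 0,(d>25).sum())
q=cv2.resize(s['image'][150:320,215:355],(494,600),interpolation=cv2.INTER_CUBIC)
w2=cv2.resize(w['image'],(306,230))
O=np.zeros((600,800,3),np.uint8);O[:,:494]=q;O[:230,494:]=w2;cv2.imwrite('pics/c13.png',O[:,:,::-1])
E
```

```text
t 18.0 q [ 0.217  0.494 -0.541  0.169 -0.711  1.038] tcp [643.619  -0.862  56.336] G [634.699  11.868  71.905] th 45.04661145447635 ph -54.97959522974379 F [ 0.122 -0.572  0.52 ] w 0.9364710445010155 yaxis [ 0.819  0.574 -0.001]
[  1 250] [434 517] 1156
```

Call:
arm_command --motion '[{"fingers": 85, "x": 0, "y": 0, "z": -3, "rx": 0, "ry": 0, "rz": 0}, {"fingers": 85, "x": 0, "y": 0, "z": -9, "rx": 0, "ry": 0, "rz": 0}, {"fingers": 85, "x": 0, "y": 0, "z": -20, "rx": 0, "ry": 0, "rz": 0}, {"fingers": 85, "x": 0, "y": 0, "z": -34, "rx": 0, "ry": 0, "rz": 0}, {"fingers": 85, "x": 0, "y": 0, "z": -50, "rx": 0, "ry": 0, "rz": 0}, {"fingers": 85, "x": 0, "y": 0, "z": -70, "rx": 0, "ry": 0, "rz": 0}, {"fingers": 85, "x": 0, "y": 0, "z": -90, "rx": 0, "ry": 0, "rz": 0}, {"fingers": 85, "x": 0, "y": 0, "z": -100, "rx": 0, "ry": 0, "rz": 0}]'

```text
clock: 19.15
tool_pos: [603.3, 58.2, 128.7]
ee_rot: [1.109, 2.134, -0.458]
ft_force: [1.1, -1.6, -0.6]
grip_width: 0.993
```

```bash
python3 - <<'E'
from k import *
st();s=save('side','side14')
R0=Ro.from_rotvec(r.observe()['ee_rot']).as_matrix();print(R0.T@[-.7,.7,0], R0.T@[-120,60,0])
g=cv2.absdiff(s['image'],load('side13')['image']).max(2)
print([(c,int(g[215:300,c].max())) for c in range(228,300,3)])
E
```

```text
t 19.15 q [ 0.343  0.381 -0.468  0.46  -0.749  1.199] tcp [603.323  58.179 128.651] G [594.36   70.89  144.211] th 45.011574810015766 ph -54.811304738050644 F [ 1.115 -1.614 -0.554] w 0.9934178940249883 yaxis [0.818 0.575 0.001]
[ 0.69 -0.17 -0.69] [ 83.465 -63.596 -83.601]
[(228, 4), (231, 3), (234, 3), (237, 4), (240, 3), (243, 4), (246, 3), (249, 5), (252, 78), (255, 59), (258, 45), (261, 11), (264, 11), (267, 17), (270, 28), (273, 98), (276, 102), (279, 68), (282, 98), (285, 108), (288, 116), (291, 184), (294, 187), (297, 180)]
```

Call:
arm_command --motion '[{"fingers": 85, "x": 10, "y": -8, "z": -20, "rx": 0, "ry": 0, "rz": 0}, {"fingers": 85, "x": 25, "y": -19, "z": -35, "rx": 0, "ry": 0, "rz": 0}, {"fingers": 85, "x": 42, "y": -32, "z": -50, "rx": 0, "ry": 0, "rz": 0}, {"fingers": 85, "x": 60, "y": -45, "z": -65, "rx": 0, "ry": 0, "rz": 0}, {"fingers": 85, "x": 75, "y": -56, "z": -78, "rx": 0, "ry": 0, "rz": 0}, {"fingers": 85, "x": 83, "y": -63, "z": -84, "rx": 0, "ry": 0, "rz": 0}, {"fingers": 85, "x": 83, "y": -63, "z": -84, "rx": 0, "ry": 0, "rz": 0}, {"fingers": 85, "x": 83, "y": -63, "z": -84, "rx": 0, "ry": 0, "rz": 0}]'

```text
clock: 20.2
tool_pos: [484.4, 117.4, 128.1]
ee_rot: [1.111, 2.134, -0.459]
ft_force: [1.0, -0.0, 0.2]
grip_width: 0.994
```

```bash
python3 - <<'E'
from k import *
st();s=save('side','side15');t=save('top','top15')
import time
d=cv2.absdiff(save('side','side16')['image'],s['image']).max(2);print('still',(d[180:310,220:320]>20).sum())
o=np.array([630.6,-59.4]);R=Ro.from_euler('z',5.95,degrees=True).as_matrix()[:2,:2]
q=cv2.resize(s['image'][150:310,210:345],(506,600),interpolation=cv2.INTER_CUBIC)
for x in(12,74):
  for z in(256,165,35):
    u=(proj(s,np.r_[o+R@[x,75],z])-[210,150]+.5)*3.75;cv2.circle(q,tuple(int(i) for i in u),2,(255,0,0),-1)
b=cv2.resize(t['image'][150:290,190:300],(236,300));
c=cv2.resize(t['image'][110:290,310:500],(290,275))
O=np.zeros((600,800,3),np.uint8);O[:,:506]=q;O[:300,508:744]=b;O[302:577,508:798]=c;cv2.imwrite('pics/c15.png',O[:,:,::-1])
# disturbance check: mills/wine glass, vs first images
for n,f,box in(('top','top15',(180,240,195,285)),('side','side15',(285,420,230,275))):
  e=cv2.absdiff(load(n+'1')['image'],load(f)['image']).max(2)[box[0]:box[1],box[2]:box[3]];print(n,(e>40).sum(),e.size)
E
```

```text
t 20.2 q [ 0.556  0.31  -0.566  0.64  -0.783  1.493] tcp [484.445 117.41  128.145] G [475.515 130.14  143.708] th 45.024260900183016 ph -54.95060987587897 F [ 1.011 -0.     0.235] w 0.994168378403798 yaxis [0.819 0.574 0.001]
still 0
top 0 5400
side 71 6075
```

View pics/c15.png

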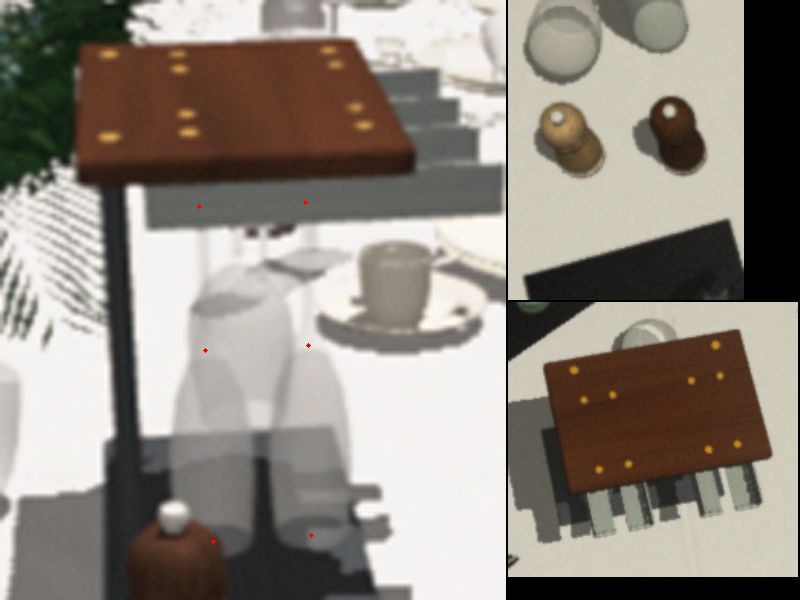

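Both flutes hang upright at the predicted mouth positions, (213,540) and (311,535). Their bowl centres are about 100 px apart against 100.5 expected for touching feet. Nothing is moving, and the mills and wine glass look undisturbed, so I hand in.

```bash
python3 -c "
from bench import r
print(r.finish_job())"
```

```text
the job is handed in; nothing more can be done
None
```

The loose flute now hangs by its foot in the left row, in front of the flute that was already there. The job is handed in, at about 20 s on the robot's clock.

**What I did:** I gripped the flute by the bowl at a 45° slant and carried it over the front lips. I lowered it onto the ledges until they pushed back with about 5 N. Then I slid the row back until the force rose to about 11 N, at rack x ≈ 11 mm; 12 mm was expected with the other foot at the end plate. I eased off to under 2 N before letting go, then backed the arm clear.

**Last checks:**
- **Hanging:** both flutes look straight in the side view and stand where they should. Their spacing comes out at about 62 mm, so the feet should be touching.
- **Stillness:** two side pictures taken one after the other (0.05 s apart) showed no movement.
- **Mills:** the top view around them is unchanged from the start. The side view differed in 71 of 6,075 pixels; I put that down to the moved flute at the edge of that area, but did not check.
- **Wine glass:** it looks to be in the same place by eye; I did not measure it.

**What disagreed or is indirect:**
- While I was bringing the flute in, the top camera put its foot 2–4 mm off sideways from where the arm readings did. I corrected by 2.5 mm, then by 2 mm, and it fitted the slot.
- The feet touching is inferred from the push force and the bowl spacing, because the channel wall hides the feet.

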